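Third hand at the clarinet post-fitting cradle

TASK

Pull the sprung end stop of the cradle right up to the top of its travel, then take the red-brown clarinet joint from its rest and lay it gently in the two cork-lined vees, tone holes up and metal-ringed end towards the stop. Slide it up to the stop's rubber facing and keep it pressed there, bedded in both vees, with a steady push of about 12 newtons so that I can screw the keepers down over it; do not ram or drop it, and leave the black joint and the other things on the bench where they are. Finish while holding: do not let go or ease off at the end.

Things in the scene. Friction and masses are not known exactly. Their poses are not given: they have to be found in the camera images.
- cradle: Fixed post-fitting cradle, near yaw 0: hardwood beam 340 mm long (its y), 90 wide, 60 high. Origin at the middle of the underside, z up, +y to the end stop. Two cork-lined 90 degree V-blocks, 20 mm thick, open upward, 100 mm high, at y = -60 and +60 mm; between them (y -45 to +45 mm) it is free for fingers. Keeper bars lie folded back on the +x side (to x = 101, 79 mm high).
- cradle_axis (a point): Centre of the cradle: where the middle of the joint's axis lies when it is bedded in both vees (0, 0, 100 mm in the cradle's frame; axes as the cradle's). The joint first touches the pad when its middle is at y = -6 mm.
- stop (a joint): Height of the sprung pull-up end stop, m: 0 to 0.012 at the start (down), 0.040 at the top of its travel. A side spring grips its stem, so it stays where it is left; raising it takes about 9 N.
- stop_top (a point): Centre of the top of the stop, moving with it: a steel block 40 mm wide (cradle's x), 34 mm deep (y), red on top, 150 mm from the cradle's origin along +y. Fully down, its top is 78 mm above the bench and 18 mm above the steel cheeks beside it; grip it across its 40 mm width.
- pad: Black soft-rubber facing of the stop: a disc 36 mm across, 14 thick, facing the cradle's -y. Origin at the centre of its front: at cradle y = 119 mm unsquashed, and 100 mm above the bench when the stop is right up (60 mm when down). Pressed, it moves to +y by 1 mm per 3 N, 7 mm at most: 12 N squashes it 4 mm.
- lower_joint: Red-brown clarinet joint without keys, about 220 g: 250 mm long, body 29 mm across, cork tenon 23 mm across at its -y end, the last 35 mm at its +y end a socket with a bright metal ring 34 mm across. Origin on the axis at mid-length; +y to the ring, z to the side with five tone holes. Starts in its rest, tone holes up, ring roughly towards the cradle's stop side; its middle is free to grip.
- ring_end (a point): Centre of the face of the joint's metal-ringed end, 125 mm from its origin along +y.
- tenon_end (a point): Centre of the face of the joint's cork tenon end, 125 mm from its origin along -y.
- black_joint: A black clarinet joint of the same size and axes, lying in another such rest. Not to be used.
- bell: Red-brown clarinet bell standing on its rim, 78 mm across, 106 mm high. Origin under its centre.
- barrel: Black clarinet barrel standing upright, 35 mm across, 64 mm high. Origin under its centre.
- spray: White bottle, 52 mm across, 130 mm high. Origin under its centre.
- cork_glue: Amber jar with a red lid, 56 mm across, 55 mm high. Origin under its centre.
- screwdriver: Screwdriver with an orange handle lying on the bench, 170 mm long.
- rest_a: Fixed rest in which the red-brown joint starts: base 75 x 200 x 12 mm, two lined vees 20 mm thick at y = -70 and +70 mm, which hold the joint's axis along the rest's y, 55 mm above the bench. Origin under its centre.

How it is judged:
By the outcome, as a careful person would: the job done as asked, in the order asked, and still so for the second after the job is handed in, while the arm keeps its last pose, push and grip.
It also fails if it takes over 59 s, if anything falls off the work surface, if the arm or the gripper's body presses on something with over 40 N, if the wrist force passes 120 N, or if a joint passes its speed limit or range.

ROBOT

A 6-joint arm with a two-finger parallel gripper is mounted at the origin on the work surface. World frame = base frame: x ahead of the robot, y to its left, z up, the work surface at z = 0. Lengths are in m, angles in rad, forces in N, time in s.
With the tool pointing down it reaches from about 0.3 to 0.775 m from the base axis. Payload 14.6 kg.
Tool frame: the origin (TCP) lies midway between the tips of the shut fingers; the grasp point (between the pads) lies 19 mm behind it (ctrl.pinch_z is the z of the grasp point in the tool frame, in m); z points along the fingers, y is the line along which they close (so a half turn about z gives the same grasp; the last joint's range is limited). The gripper opens to 94 mm and grips with 3 to 60 N. Pads are 16 mm wide; open, the fingers measure 119 mm over their backs; the gripper's body (75 mm by 177 mm) begins 78 mm behind the grasp point.
Start: joints at [1.246, 0.3, 1.521, -0, 1.321, -0.067], TCP at [0.14, 0.532, 0.18] pointing down, gripper open.
Joint ranges: [-3.03, 3.03], [-0.79, 2.21], [0.23, 2.52], [-1.04, 4.18], [0, 3.07], [-2.55, 2.55]. Speed limits (rad/s): [2.22, 2.22, 2.57, 3.14, 3.14, 3.14].

INTERFACE

Orientations are given as [roll, pitch, yaw] about the fixed x, y, z axes, in that order (R = Rz(yaw) Ry(pitch) Rx(roll)).
In Python, from station import ctrl, camera, ticket gives the robot as it stands. The module is installed in compiled form; this text tells all that it offers.
- The arm moves only by the shell command python3 -m inch 'ROWS' [FORCE]. ROWS is text: rows parted by semicolons, each of 7 numbers parted by spaces: the opening, from -1 (shut) to 1 (fully open), then the shift along the tool's x, y, z in units of 0.03 m (1.0 is 0.03 m), then the turn, a rotation vector about the tool's x, y, z in units of 10 degrees (1.0 is 10 degrees). In form: grip dx dy dz rx ry rz; .... A call has 1 to 10 rows; each row shifts and turns the commanded pose from where the row before left it, along the tool's axes as they then stand; what a row does not reach is not made up. A row lasts 1/8 s, in which the tool goes at most 62.5 mm and 10.7 degrees, less where a joint would pass 70% of its speed; a pose out of reach is approached as far as the arm can. A call with a number of a shift or a turn outside -1 to 1 is refused whole. A call with a gripper value outside its range is refused whole. The fingers move at their own pace and stop on an object; FORCE is the grip in N (left out, the last holds). Time passes only in rows, so rows that do not move let the fingers close. It gives the time, the measured TCP pose, the force, the opening and the grip force at its end, in the units of the state.
- ctrl.get_obs(): the state, without advancing time (a new reading comes with each control period).
- camera(name): name is "side" or "top"; returns a dict with "img" (480x640x3 uint8, blue, green, red), "range_z" (480x640 float32, m along the optical axis (not along the pixel's ray), 0 where there is no reading), "intrinsics" (3x3 intrinsics, pixels), "view" (4x4, takes a point from world to camera coordinates). Camera axes: x right, y down, z forward; pixel columns grow to the right and rows downward; lengths in m; the calibration is good to about 2 mm. A picture is of the moment at which its call begins.
- ticket.hand_in(): hands the job in; it is judged then, once.
The state is a dict: "time_s": time; "qpos": joint angles; "joint_vel": joint speeds; "tau": joint torques, N m; "ee_pos": TCP position; "eef_rot": TCP orientation; "force": force on the tool from outside, world axes, zero at the start; "moment": the same for the moment, N m; "grip_width": finger opening in m; "grip_force": force on a finger pad.
Only numpy, scipy, OpenCV 4.12 (cv2) and the standard library are available. Lean on these libraries where they do the work, as an engineer would, in place of code of your own. Each camera call takes 0.05 s, during which the arm holds its last target. There are 200 camera calls.

## Working session

There is one attempt and no reset: what is moved stays moved. The work goes in short steps, Python scripts to look and compute and a shell command to move; the robot and the scene stay as the last step left them, time stands still between calls to the robot, and variables do not carry over. Pictures are saved under pics/ and viewed, at most 10 in all, crops included, and the job is handed in when it is done.

```bash
mkdir -p pics; cat > h.py <<'E'
import numpy as np, cv2
from station import ctrl, camera
def cloud(c):
    K=c["intrinsics"];z=c["range_z"];v,u=np.indices(z.shape)
    P=np.stack([(u-K[0,2])/K[0,0]*z,(v-K[1,2])/K[1,1]*z,z,np.ones_like(z)],-1)
    return (P@np.linalg.inv(c["view"]).T)[...,:3]
E
python3 - <<'E'
from h import *
o=ctrl.get_obs();print({k:np.round(v,3) for k,v in o.items()},ctrl.pinch_z)
for n in("top","side"):
    c=camera(n);cv2.imwrite(f"pics/{n}0.png",c["img"]);np.savez(f"{n}0.npz",**c)
    print(n,np.round(c["view"],3).tolist(),c["intrinsics"].tolist())
E
```

```text
{'time_s': np.float64(0.0), 'qpos': array([ 1.246,  0.3  ,  1.522,  0.   ,  1.321, -0.067]), 'joint_vel': array([ 0.001,  0.002,  0.001,  0.001,  0.   , -0.002]), 'tau': array([-0.0000e+00, -5.3181e+01, -3.5274e+01,  7.1000e-02,  2.4000e-02,
       -0.0000e+00]), 'ee_pos': array([0.14 , 0.532, 0.18 ]), 'eef_rot': array([-3.141, -0.   ,  2.884]), 'force': array([ 0.693, -0.106,  0.044]), 'moment': array([ 0.005,  0.012, -0.021]), 'grip_force': np.float64(0.0), 'grip_width': np.float64(0.094)} -0.0188
top [[-0.021, -1.0, 0.002, -0.002], [-0.994, 0.02, -0.106, 0.533], [0.106, -0.004, -0.994, 1.374], [0.0, 0.0, 0.0, 1.0]] [[554.18301772463, 0.0, 323.4553386443891], [0.0, 554.18301772463, 237.68498797895626], [0.0, 0.0, 1.0]]
side [[0.832, -0.555, -0.016, -0.464], [-0.276, -0.387, -0.88, 0.229], [0.482, 0.736, -0.475, 1.441], [0.0, 0.0, 0.0, 1.0]] [[619.0749353091189, 0.0, 320.9176456971398], [0.0, 619.0749353091189, 238.5536836465179], [0.0, 0.0, 1.0]]
```

View pics/top0.png

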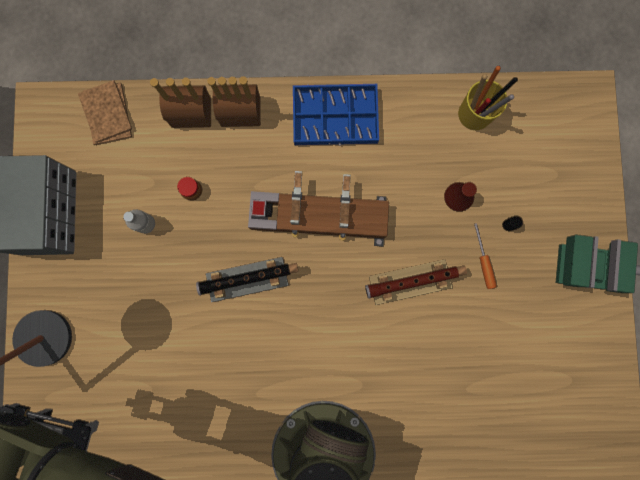

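View pics/side0.png

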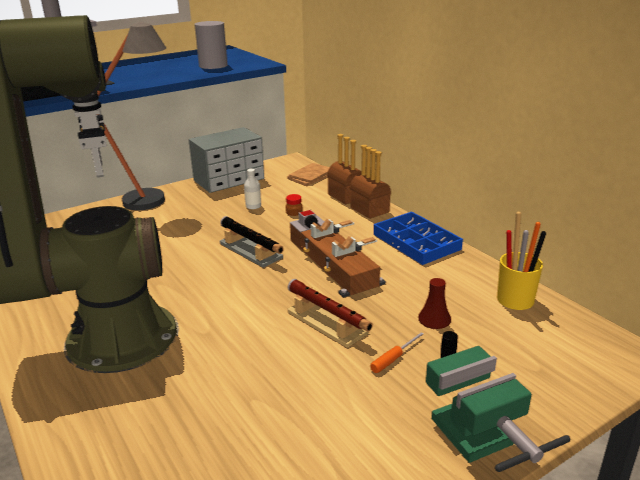

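The top view shows the cradle at about (250–388, 215) with the red stop top at (260, 208). The red joint lies between (368, 291), its ring end, and (463, 270), its tenon. The black joint is at (247, 278). Next I'll measure the stop, cradle and joint.

```bash
cat > m.py <<'E'
from h import *
c=dict(np.load("top0.npz"));P=cloud(c);hsv=cv2.cvtColor(c["img"],cv2.COLOR_BGR2HSV);H,S,V=[hsv[...,i].astype(int) for i in range(3)]
def box(m,u0,u1,v0,v1):
    b=np.zeros(m.shape,bool);b[v0:v1,u0:u1]=1;return m&b
red=((H<8)|(H>172))&(S>150)
m=box(red,248,275,198,218)&(V>110);p=P[m];print("stop",m.sum(),np.median(p,0),p.min(0),p.max(0))
v,u=np.nonzero(m);print(cv2.minAreaRect(np.c_[u,v].astype(np.float32)))
# bench plane check
b=P[330:350,300:420].reshape(-1,3);print("bench z",np.median(b[:,2]))
# beam top
m=box((P[...,2]>.05)&(P[...,2]<.068),240,395,180,250);p=P[m];r=cv2.minAreaRect((p[:,:2]*1000).astype(np.float32));print("beam",m.sum(),np.median(p[:,2]),r,p.min(0),p.max(0))
q=box((P[...,2]>.05)&(P[...,2]<.068)&(H<15)&(S>100),305,340,180,250);p=P[q];print("beam mid", p.min(0),p.max(0))
q=box((P[...,2]>.05)&(P[...,2]<.068)&(H<15)&(S>100),278,388,180,250);
for uu in range(280,388,12):
    vv=np.nonzero(q[:,uu])[0]
    if len(vv):print(uu,vv.min(),vv.max(),np.round(P[vv.min(),uu],3),np.round(P[vv.max(),uu],3))
# joint: high points
m=box((P[...,2]>.045),355,480,255,305);p=P[m]
mu=p[:,:2].mean(0);d=np.linalg.svd(p[:,:2]-mu,full_matrices=0)[2][0];d*=np.sign(d[1]);s=(p[:,:2]-mu)@d;n=np.array([-d[1],d[0]]);t=(p[:,:2]-mu)@n
print("joint",m.sum(),mu,d,"yaw",np.degrees(np.arctan2(-d[0],d[1])),s.min(),s.max(),t.min(),t.max(),p[:,2].max())
for a in np.arange(-.13,.131,.02):
    k=abs(s-a)<.01
    if k.sum()>3:print(round(a,2),k.sum(),np.round([t[k].min(),t[k].max(),np.median(t[k]),p[k,2].max()],4))
E
python3 m.py
python3 - <<'E'
import cv2
a=cv2.imread('pics/top0.png')
cv2.imwrite('pics/c0.png',cv2.resize(a[160:310,240:480],None,fx=3.3,fy=3.3,interpolation=cv2.INTER_CUBIC))
E
```

```text
stop 129 [0.60288674 0.14447259 0.08902849] [0.58701406 0.13186431 0.08240423] [0.6197722  0.15757371 0.09564616]
((257.9939270019531, 207.5548858642578), (10.490996360778809, 12.147468566894531), 6.34019136428833)
bench z 0.00024299190623300326
beam 4057 0.05961670397007568 ((603.97216796875, -2.9343719482421875), (346.4938049316406, 132.22732543945312), 84.90119934082031) [ 0.531476   -0.17653989  0.05010115] [0.67414619 0.17353211 0.06791741]
beam mid [ 0.54161071 -0.05406312  0.05021748] [0.63812674 0.03205167 0.06791741]
280 194 228 [0.642 0.093 0.057] [0.555 0.094 0.064]
292 224 229 [0.566 0.064 0.058] [0.553 0.064 0.057]
304 196 230 [0.635 0.033 0.058] [0.549 0.034 0.062]
316 196 231 [0.635 0.003 0.056] [0.547 0.005 0.06 ]
328 197 232 [ 0.631 -0.027  0.06 ] [ 0.544 -0.025  0.057]
340 202 233 [ 0.618 -0.056  0.062] [ 0.541 -0.055  0.051]
352 199 234 [ 0.625 -0.086  0.061] [ 0.538 -0.085  0.051]
364 199 234 [ 0.625 -0.116  0.059] [ 0.537 -0.114  0.056]
376 200 235 [ 0.622 -0.146  0.058] [ 0.534 -0.144  0.059]
joint 1444 [ 0.41827132 -0.22930982] [-0.19259507  0.98127832] yaw 11.104268393716275 -0.13463228258985066 0.22438879622178848 -0.030946292639447422 0.03154390861771592 1.4225138657887193
-0.13 56 [-0.0118  0.0111 -0.0002  0.0707]
-0.11 83 [-0.0147  0.0138 -0.0007  0.0727]
-0.09 107 [-0.0307  0.0301 -0.0001  0.0758]
-0.07 194 [-0.0309  0.0305 -0.0004  0.0759]
-0.05 96 [-0.0142  0.0139 -0.0004  0.0747]
-0.03 93 [-0.0141  0.0136  0.0001  0.0731]
-0.01 97 [-0.0141  0.0143 -0.0001  0.0748]
0.01 96 [-0.014   0.0143 -0.0002  0.0762]
0.03 96 [-0.0137  0.0144  0.0001  0.0747]
0.05 106 [-0.0283  0.0294  0.0007  0.0757]
0.07 194 [-0.0304  0.0315  0.0008  0.0786]
0.09 104 [-0.0153  0.0167  0.0007  0.0769]
0.11 101 [-0.0156  0.0173  0.0005  0.0772]
```

View pics/c0.png

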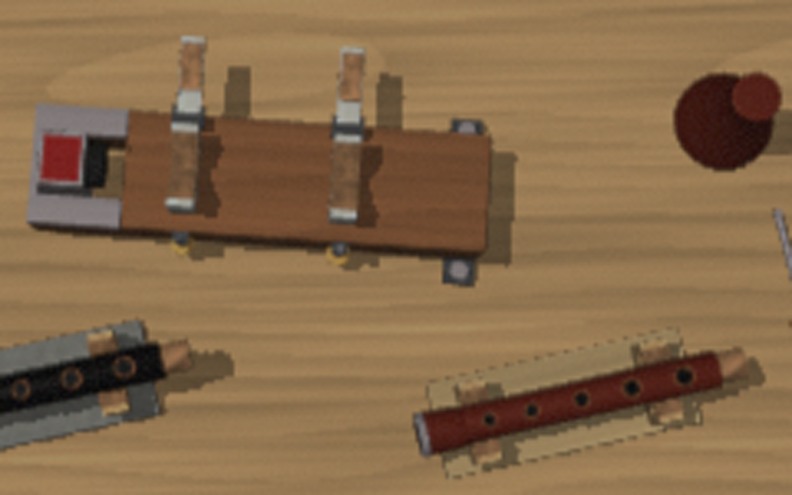

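The crop shows the stop's red top at crop (62, 158) and the vees at crop (188, 160) and (347, 165). The joint's ring end is at crop (425, 433) and its tone holes face up. I'll refine the numbers by ray casting and work out the first move.

```bash
cat >> h.py <<'E'
from scipy.spatial.transform import Rotation as Ro
def ray(c,u,v,z):
    K=c["intrinsics"];M=np.linalg.inv(c["view"]);d=M[:3,:3]@[(u-K[0,2])/K[0,0],(v-K[1,2])/K[1,1],1];o=M[:3,3]
    return o+d*(z-o[2])/d[2]
def plan(pos,yaw,n=None):
    "rows from the present pose to TCP pos, tool down, yaw in deg"
    o=ctrl.get_obs();A=np.eye(4);A[:3,:3]=Ro.from_euler('xyz',o["eef_rot"]).as_matrix();A[:3,3]=o["ee_pos"]
    B=np.eye(4);B[:3,:3]=Ro.from_euler('xyz',[180,0,yaw],degrees=True).as_matrix();B[:3,3]=pos
    from scipy.linalg import logm,expm
    L=np.real(logm(np.linalg.inv(A)@B))
    for k in range(1,100):
        D=expm(L/k);r=np.r_[D[:3,3]/.03,Ro.from_matrix(D[:3,:3]).as_rotvec(degrees=True)/10]
        if (n is None and abs(r).max()<=.9) or k==n: break
    print(k,"rows of",np.round(r,3))
E
python3 - <<'E'
from h import *
c=dict(np.load("top0.npz"));s=dict(np.load("side0.npz"))
def redm(c,u0,u1,v0,v1):
    h=cv2.cvtColor(c["img"],cv2.COLOR_BGR2HSV).astype(int);m=((h[...,0]<8)|(h[...,0]>172))&(h[...,1]>150)&(h[...,2]>90)
    b=np.zeros(m.shape,bool);b[v0:v1,u0:u1]=1;v,u=np.nonzero(m&b);return u,v
for n,k,b in(("top",c,(248,275,198,218)),("side",s,(298,325,212,230))):
    u,v=redm(k,*b);print(n,len(u),u.mean(),v.mean(),"z",np.median(cloud(k)[v,u,2]),ray(k,u.mean(),v.mean(),.089))
P=cloud(c)
m=(P[...,2]>.045)&(P[...,2]<.095);b=np.zeros(m.shape,bool);b[250:310,350:485]=1;m&=b
p=P[m][:,:2];mu=np.array([.4183,-.2293]);d=np.array([-.1926,.9813]);t=(p-mu)@[-d[1],d[0]];q=p[abs(t)<.008];sv=np.sort((q-mu)@d)
print("ends",sv[:4],sv[-4:]);print("mid",mu+d*(sv[2]+sv[-3])/2)
# vees: high points over the beam
m=(P[...,2]>.085)&(P[...,2]<.115);b=np.zeros(m.shape,bool);b[180:240,280:400]=1;v,u=np.nonzero(m&b)
for lo,hi in((280,320),(325,370)):
    k=(u>=lo)&(u<hi);q=P[v[k],u[k]];r=cv2.minAreaRect((q[:,:2]*1000).astype(np.float32));print("vee",k.sum(),np.round(r[0],1),np.round(r[1],1),r[2],q[:,2].max())
plan([.603,.1445,.17],85)
E
```

```text
top 129 258.0232558139535 207.5503875968992 z 0.08902849268367463 [0.60350348 0.14455853 0.089     ]
side 37 306.27027027027026 213.0 z 0.09107548924830144 [0.60720433 0.14753512 0.089     ]
ends [-0.13463939 -0.13322295 -0.13295163 -0.13291595] [0.11617734 0.11622628 0.11629134 0.11644731]
mid [ 0.41991065 -0.23750629]
vee 172 [596.4  54.7] [20.  62.6] 84.86357116699219 0.10522718219199012
vee 171 [585.9 -64.9] [19.8 62.9] 85.11075592041016 0.10445234451095398
24 rows of [-0.886  0.21   0.014 -0.     0.     0.334]
```

```bash
python3 -m inch '1 -.89 .21 .01 0 0 .334;1 -.89 .21 .01 0 0 .334;1 -.89 .21 .01 0 0 .334;1 -.89 .21 .01 0 0 .334;1 -.89 .21 .01 0 0 .334;1 -.89 .21 .01 0 0 .334;1 -.89 .21 .01 0 0 .334;1 -.89 .21 .01 0 0 .334;1 -.89 .21 .01 0 0 .334;1 -.89 .21 .01 0 0 .334' 20
python3 -m inch '1 -.89 .21 .01 0 0 .334;1 -.89 .21 .01 0 0 .334;1 -.89 .21 .01 0 0 .334;1 -.89 .21 .01 0 0 .334;1 -.89 .21 .01 0 0 .334;1 -.89 .21 .01 0 0 .334;1 -.89 .21 .01 0 0 .334;1 -.89 .21 .01 0 0 .334;1 -.89 .21 .01 0 0 .334;1 -.89 .21 .01 0 0 .334'
python3 -m inch '1 -.89 .21 .01 0 0 .334;1 -.89 .21 .01 0 0 .334;1 -.89 .21 .01 0 0 .334;1 -.89 .21 .01 0 0 .334;1 0 0 0 0 0 0'
python3 -c "
from h import *
plan([.604,.1443,.067],85)"
```

```text
time_s: 1.35
ee_pos: [0.4002, 0.4543, 0.1768]
eef_rot: [-3.141, 0.0, 2.299]
force: [0.8, 0.6, -0.5]
grip_width: 0.094
grip_force: 0.0
time_s: 2.6
ee_pos: [0.5739, 0.247, 0.1738]
eef_rot: [-3.141, 0.0, 1.716]
force: [-0.2, 0.6, 0.2]
grip_width: 0.0942
grip_force: 0.0
time_s: 3.22
ee_pos: [0.6053, 0.1416, 0.1727]
eef_rot: [-3.141, 0.0, 1.482]
force: [-0.6, 0.3, -0.4]
grip_width: 0.0937
grip_force: 0.0
4 rows of [ 0.022 -0.012  0.881 -0.001  0.    -0.002]
```

```bash
python3 -m inch '1 .02 -.01 .9 0 0 0;1 .02 -.01 .9 0 0 0;1 .02 -.01 .8 0 0 0;1 .02 -.01 .5 0 0 0;1 .01 0 .4 0 0 0;1 0 0 .15 0 0 0;1 0 0 0 0 0 0'
python3 - <<'E'
from h import *
c=camera("side");cv2.imwrite("pics/s1.png",cv2.resize(c["img"][120:300,230:430],None,fx=3,fy=3))
c=camera("top");cv2.imwrite("pics/t1.png",cv2.resize(c["img"][150:260,220:400],None,fx=4,fy=4))
E
```

```text
time_s: 4.1
ee_pos: [0.6043, 0.1459, 0.0638]
eef_rot: [3.141, -0.0, 1.485]
force: [0.3, -1.1, 1.0]
grip_width: 0.0943
grip_force: 0.0
```

View pics/s1.png

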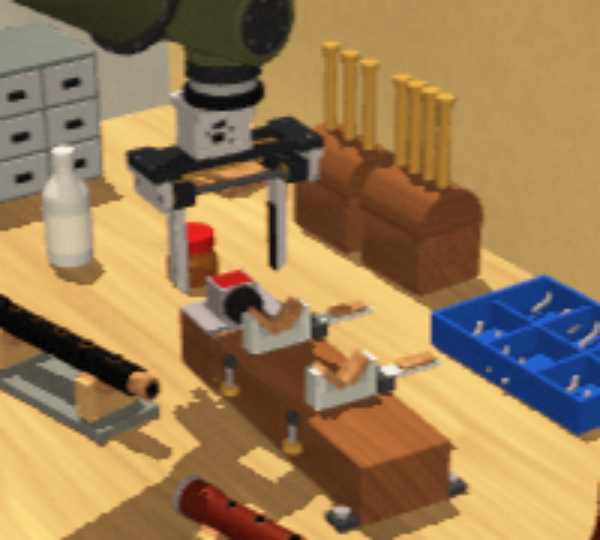

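The open fingers straddle the red stop top at crop (233, 280), just above the cheeks. Closing now.

```bash
python3 -m inch '-1 0 0 0 0 0 0;-1 0 0 0 0 0 0;-1 0 0 0 0 0 0;-1 0 0 0 0 0 0;-1 0 0 0 0 0 0;-1 0 0 0 0 0 0;-1 0 0 0 0 0 0' 40
```

```text
time_s: 5.08
ee_pos: [0.6043, 0.1458, 0.0638]
eef_rot: [3.141, -0.0, 1.485]
force: [0.1, -0.4, 4.1]
grip_width: 0.0275
grip_force: 1.6
```

```bash
python3 - <<'E'
from h import *
print(ctrl.get_obs()["grip_width"])
c=camera("side");cv2.imwrite("pics/s2.png",cv2.resize(c["img"][180:250,270:350],None,fx=7,fy=7,interpolation=cv2.INTER_CUBIC))
E
```

```text
0.02749825534986752
```

View pics/s2.png

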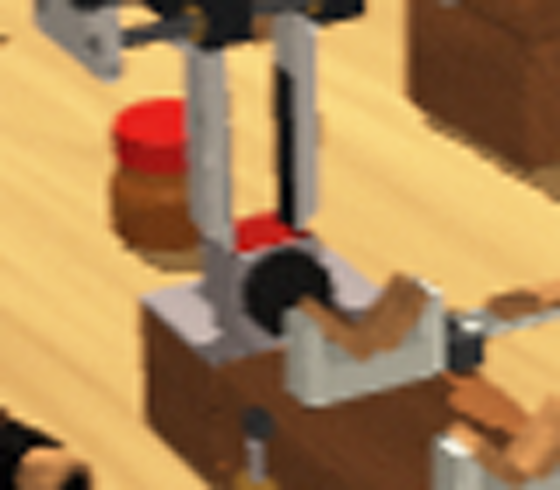

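The fingertips seem to sit at the level of the red top, at crop (230, 240) and (300, 220), instead of beside the block. I'll measure the heights.

```bash
python3 - <<'E'
from h import *
for n in("top","side"):
    c=camera(n);P=cloud(c);h=cv2.cvtColor(c["img"],cv2.COLOR_BGR2HSV).astype(int)
    m=((h[...,0]<8)|(h[...,0]>172))&(h[...,1]>150)&(h[...,2]>90)
    d=np.linalg.norm(P[...,:2]-[.604,.1443],axis=-1)<.03
    k=m&d;q=P[k];print(n,"red",k.sum(),np.round(np.median(q,0),4),np.round(q.min(0),3),np.round(q.max(0),3))
    if n=="side":
        for dv in range(196,236,2): print(dv,[f"{x:.3f},{y:.3f},{z:.3f}" for x,y,z in P[dv,296:318:4]])
print(ctrl.get_obs()["grip_width"],ctrl.get_obs()["force"],ctrl.get_obs()["grip_force"])
E
```

```text
return _methods._mean(a, axis=axis, dtype=dtype,
  ret = um.true_divide(
Traceback (most recent call last):
ValueError: zero-size array to reduction operation minimum which has no identity
```

```bash
python3 - <<'E'
from h import *
c=camera("side");P=cloud(c);h=cv2.cvtColor(c["img"],cv2.COLOR_BGR2HSV).astype(int)
m=((h[...,0]<8)|(h[...,0]>172))&(h[...,1]>150)&(h[...,2]>90)
m[:209]=0;m[218:]=0;m[:,:300]=0;m[:,315:]=0
q=P[m];print(len(q),np.round(q,3).tolist()[::4])
for dv in range(200,220,2): print(dv,[f"{x:.3f},{y:.3f},{z:.3f}" for x,y,z in P[dv,298:316:3]])
o=ctrl.get_obs();print(o["grip_width"],o["force"],o["grip_force"],o["ee_pos"])
E
```

```text
25 [[0.611, 0.161, 0.089], [0.608, 0.156, 0.089], [0.614, 0.144, 0.092], [0.609, 0.14, 0.091], [0.618, 0.128, 0.094], [0.605, 0.134, 0.092], [0.597, 0.133, 0.091]]
200 ['0.583,0.152,0.136', '0.584,0.137,0.141', '0.747,0.385,0.004', '0.618,0.158,0.124', '0.621,0.147,0.127', '0.620,0.130,0.134']
202 ['0.580,0.146,0.132', '0.584,0.137,0.135', '0.746,0.383,-0.003', '0.747,0.367,0.003', '0.619,0.144,0.122', '0.622,0.134,0.125']
204 ['0.584,0.153,0.122', '0.586,0.140,0.127', '0.730,0.358,0.004', '0.735,0.348,0.006', '0.618,0.142,0.117', '0.627,0.142,0.115']
206 ['0.582,0.151,0.117', '0.585,0.139,0.121', '0.721,0.344,0.004', '0.731,0.342,0.002', '0.614,0.136,0.114', '0.624,0.137,0.111']
208 ['0.586,0.157,0.107', '0.589,0.146,0.111', '0.714,0.333,0.003', '0.724,0.331,0.001', '0.614,0.138,0.107', '0.626,0.140,0.103']
210 ['0.584,0.154,0.103', '0.583,0.137,0.109', '0.710,0.328,-0.001', '0.615,0.155,0.094', '0.615,0.138,0.100', '0.624,0.137,0.098']
212 ['0.671,0.300,0.014', '0.586,0.141,0.101', '0.598,0.144,0.096', '0.608,0.145,0.093', '0.617,0.142,0.091', '0.623,0.136,0.092']
214 ['0.588,0.162,0.085', '0.591,0.150,0.090', '0.597,0.143,0.090', '0.601,0.134,0.093', '0.613,0.136,0.089', '0.621,0.132,0.088']
216 ['0.591,0.168,0.076', '0.587,0.145,0.086', '0.591,0.134,0.090', '0.598,0.130,0.089', '0.607,0.127,0.088', '0.609,0.115,0.092']
218 ['0.588,0.164,0.071', '0.588,0.146,0.079', '0.591,0.134,0.083', '0.593,0.121,0.088', '0.600,0.116,0.088', '0.610,0.115,0.085']
0.015564602551344977 [-0.78831463 -0.25393568  3.34892802] 1.6301909380126745 [0.60426527 0.1458178  0.06377187]
```

```bash
python3 - <<'E'
from h import *
c=camera("side")
def pj(p):
    q=c["view"]@np.r_[p,1];q=c["intrinsics"]@q[:3];return q[:2]/q[2]
for z in(.064,.083,.09,.1,.12):
    print(z,[np.round(pj([.604+s*.9962,.1458-s*.087,z])) for s in(-.047,-.02,-.008,.008,.02,.047)])
o=ctrl.get_obs();print(o["grip_width"],o["force"],o["grip_force"])
cv2.imwrite("pics/s3.png",cv2.resize(c["img"][170:250,270:360],None,fx=6,fy=6,interpolation=cv2.INTER_CUBIC))
E
```

```text
0.064 [array([291., 225.]), array([300., 223.]), array([303., 222.]), array([308., 221.]), array([312., 220.]), array([320., 218.])]
0.083 [array([291., 219.]), array([300., 217.]), array([303., 216.]), array([308., 215.]), array([312., 214.]), array([320., 212.])]
0.09 [array([291., 217.]), array([300., 215.]), array([303., 214.]), array([308., 213.]), array([312., 212.]), array([320., 210.])]
0.1 [array([291., 214.]), array([299., 212.]), array([303., 211.]), array([308., 209.]), array([312., 209.]), array([320., 207.])]
0.12 [array([291., 207.]), array([299., 205.]), array([303., 204.]), array([308., 203.]), array([311., 202.]), array([320., 200.])]
0.011180945536775306 [ 0.13097098 -1.08875668  3.53444108] 1.629301820648834
```

View pics/s3.png

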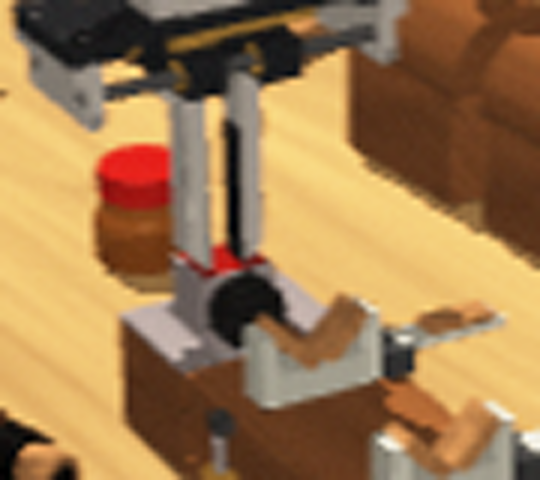

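The fingers are sliding over the top of the stop: the real tips are about 25 mm above the reported TCP z (tips about 0.089, reported 0.064). I'll lift, reopen and go lower while watching the force.

```bash
python3 -m inch '0.6 0 0 -.3 0 0 0;0.6 0 0 0 0 0 0;0.6 0 0 0 0 0 0;0.6 0 0 0 0 0 0;0.6 0 0 0 0 0 0;0.6 0 0 0 0 0 0;0.6 0 0 0 0 0 0;0.6 0 0 0 0 0 0'
python3 -m inch '0.6 0 0 .4 0 0 0;0.6 0 0 .3 0 0 0;.6 0 0 .2 0 0 0;0.6 0 0 .15 0 0 0;0.6 0 0 0 0 0 0'
```

```text
time_s: 6.28
ee_pos: [0.6042, 0.1458, 0.0725]
eef_rot: [-3.142, 0.0, 1.485]
force: [-0.2, 0.1, 0.2]
grip_width: 0.0755
grip_force: 0.0
time_s: 6.9
ee_pos: [0.6041, 0.1458, 0.0407]
eef_rot: [-3.141, 0.0, 1.485]
force: [-0.0, 0.2, 0.2]
grip_width: 0.0749
grip_force: 0.0
```

```bash
python3 -m inch '-1 0 0 0 0 0 0;-1 0 0 0 0 0 0;-1 0 0 0 0 0 0;-1 0 0 0 0 0 0;-1 0 0 0 0 0 0;-1 0 0 0 0 0 0' 40
```

```text
time_s: 7.65
ee_pos: [0.6064, 0.1456, 0.0417]
eef_rot: [3.136, -0.001, 1.484]
force: [15.1, -0.4, -4.7]
grip_width: 0.0394
grip_force: 40.0
```

```bash
python3 -m inch '-1 0 .08 -.1 0 0 0;-1 0 0 -.15 0 0 0;-1 0 0 -.15 0 0 0;-1 0 0 -.15 0 0 0;-1 0 0 -.15 0 0 0;-1 0 0 0 0 0 0'
python3 -m inch '-1 0 0 -.1 0 0 0;-1 0 0 -.1 0 0 0;-1 0 0 -.05 0 0 0;-1 0 0 0 0 0 0'
```

```text
time_s: 8.4
ee_pos: [0.6062, 0.1456, 0.0627]
eef_rot: [-3.141, 0.0, 1.485]
force: [-6.2, 1.6, -2.1]
grip_width: 0.0399
grip_force: 40.0
time_s: 8.9
ee_pos: [0.6062, 0.1456, 0.0698]
eef_rot: [-3.141, 0.0, 1.485]
force: [-5.7, 0.5, -6.2]
grip_width: 0.0395
grip_force: 40.0
```

```bash
python3 -m inch '-1 0 0 -.08 0 0 0;-1 0 0 -.07 0 0 0;-1 0 0 0 0 0 0;-1 0 0 0 0 0 0'
```

```text
time_s: 9.4
ee_pos: [0.6061, 0.1455, 0.0708]
eef_rot: [-3.139, 0.0, 1.485]
force: [11.6, 4.8, -37.3]
grip_width: 0.0395
grip_force: 40.0
```

The stop is against its top: the lift was about 30 mm and the force rose to 37 N. Now I'll relax, release, rise and plan the move to the joint.

```bash
python3 -m inch '-1 0 0 .06 0 0 0;-1 0 0 .06 0 0 0;.6 0 0 0 0 0 0;.6 0 0 0 0 0 0;.6 0 0 0 0 0 0;.6 0 0 0 0 0 0;.6 0 0 0 0 0 0' 
python3 -m inch '.6 0 0 -.5 0 0 0;.6 0 0 -.9 0 0 0;.6 0 0 -.9 0 0 0;.6 0 0 -.9 0 0 0;.6 0 0 0 0 0 0'
python3 - <<'E'
from h import *
c=camera("side");P=cloud(c);h=cv2.cvtColor(c["img"],cv2.COLOR_BGR2HSV).astype(int)
m=((h[...,0]<8)|(h[...,0]>172))&(h[...,1]>150)&(h[...,2]>90)
m[:195]=0;m[215:]=0;m[:,:300]=0;m[:,322:]=0
q=P[m];print(len(q),np.round(np.median(q,0),3))
plan([.422,-.236,.15],101)
E
```

```text
time_s: 10.28
ee_pos: [0.6067, 0.1456, 0.0706]
eef_rot: [3.141, -0.0, 1.485]
force: [0.3, -0.6, 0.2]
grip_width: 0.0751
grip_force: 0.0
time_s: 10.9
ee_pos: [0.6076, 0.1458, 0.1695]
eef_rot: [3.137, -0.001, 1.485]
force: [-0.1, 0.0, -0.2]
grip_width: 0.0748
grip_force: 0.0
55 [0.609 0.149 0.12 ]
14 rows of [-0.892 -0.48   0.041  0.001 -0.    -0.114]
```

```bash
python3 -m inch '.6 -.89 -.48 .04 0 0 -.114;.6 -.89 -.48 .04 0 0 -.114;.6 -.89 -.48 .04 0 0 -.114;.6 -.89 -.48 .04 0 0 -.114;.6 -.89 -.48 .04 0 0 -.114;.6 -.89 -.48 .04 0 0 -.114;.6 -.89 -.48 .04 0 0 -.114;.6 -.89 -.48 .04 0 0 -.114;.6 -.89 -.48 .04 0 0 -.114;.6 -.89 -.48 .04 0 0 -.114' 
python3 -m inch '.6 -.89 -.48 .04 0 0 -.114;.6 -.89 -.48 .04 0 0 -.114;.6 -.89 -.48 .04 0 0 -.114;.6 -.89 -.48 .04 0 0 -.114;.6 0 0 0 0 0 0;.6 0 0 0 0 0 0'
python3 -c "
from h import *
plan([.422,-.236,.04],101.1)"
```

```text
time_s: 12.2
ee_pos: [0.4628, -0.1222, 0.1535]
eef_rot: [-3.14, -0.001, 1.684]
force: [0.7, 0.7, 0.4]
grip_width: 0.0754
grip_force: 0.0
time_s: 12.95
ee_pos: [0.4218, -0.2348, 0.1491]
eef_rot: [-3.141, -0.001, 1.763]
force: [0.2, -1.0, -0.2]
grip_width: 0.0754
grip_force: 0.0
5 rows of [-0.009  0.     0.728 -0.001 -0.001 -0.002]
```

```bash
python3 -m inch '.6 -.04 0 .9 0 0 0;.6 0 0 .9 0 0 0;.6 0 0 .9 0 0 0;.6 0 0 .7 0 0 0;.6 0 0 .5 0 0 0;.6 0 0 .4 0 0 0;.6 0 0 .28 0 0 0;.6 0 0 0 0 0 0'
python3 -m inch '-1 0 0 0 0 0 0;-1 0 0 0 0 0 0;-1 0 0 0 0 0 0;-1 0 0 0 0 0 0;-1 0 0 0 0 0 0;-1 0 0 0 0 0 0;-1 0 0 0 0 0 0' 8
```

```text
time_s: 13.95
ee_pos: [0.4221, -0.2364, 0.012]
eef_rot: [-3.141, -0.0, 1.763]
force: [-0.1, 0.4, -0.0]
grip_width: 0.0755
grip_force: 0.0
time_s: 14.82
ee_pos: [0.4214, -0.2367, 0.0122]
eef_rot: [-3.14, -0.0, 1.763]
force: [-6.9, -1.5, 3.1]
grip_width: 0.0282
grip_force: 8.0
```

```bash
python3 - <<'E'
from h import *
c=camera("side");cv2.imwrite("pics/s4.png",cv2.resize(c["img"][200:360,250:410],None,fx=3.7,fy=3.7,interpolation=cv2.INTER_CUBIC))
E
```

```text
(no output)
```

View pics/s4.png

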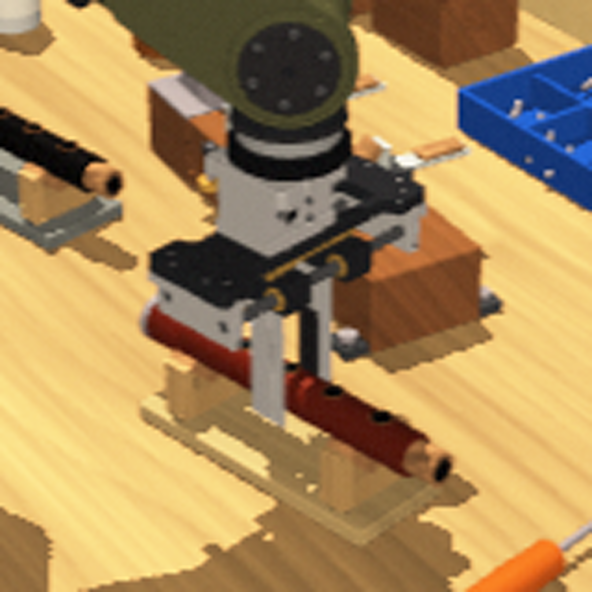

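The joint is gripped across its middle, between holes 3 and 4, with the fingers reaching below its axis. I'll tighten, lift and check.

```bash
python3 -m inch '-1 0 -.03 0 0 0 0;-1 0 0 0 0 0 0;-1 0 0 -.1 0 0 0;-1 0 0 -.3 0 0 0;-1 0 0 -.6 0 0 0;-1 0 0 -.8 0 0 0;-1 0 0 -.8 0 0 0;-1 0 0 -.6 0 0 0;-1 0 0 -.3 0 0 0;-1 0 0 0 0 0 0' 35
python3 -c "
from h import *
plan([.5914,-.0182,.117],84.9)"
```

```text
time_s: 16.12
ee_pos: [0.4214, -0.2368, 0.1176]
eef_rot: [3.141, 0.001, 1.763]
force: [0.4, -0.4, -2.8]
grip_width: 0.0281
grip_force: 35.0
8 rows of [0.862 0.772 0.003 0.    0.    0.202]
```

```bash
python3 -m inch '-1 .69 .62 0 0 0 .16;-1 .69 .62 0 0 0 .16;-1 .69 .62 0 0 0 .16;-1 .69 .62 0 0 0 .16;-1 .69 .62 0 0 0 .16;-1 .69 .62 0 0 0 .16;-1 .69 .62 0 0 0 .16;-1 .69 .62 0 0 0 .16;-1 .69 .62 0 0 0 .16;-1 .69 .62 0 0 0 .16'
python3 -m inch '-1 0 0 0 0 0 0;-1 0 0 0 0 0 0'
cat > j.py <<'E'
from h import *
import sys
zax=float(sys.argv[1])
C=np.array([.5911,-.0051]);d=np.array([.0872,.9962]);n=np.array([.9962,-.0872])
c=camera("top");P=cloud(c)
cv2.imwrite(f"pics/tj{sys.argv[2]}.png",cv2.resize(c["img"][150:260,220:400],None,fx=4,fy=4))
q=P[150:260,220:420].reshape(-1,3);a=(q[:,:2]-C)@d;b=(q[:,:2]-C)@n
k=(abs(q[:,2]-zax)<.025)&(abs(b)<.03)&(a<.131)
a,b,z=a[k],b[k],q[k,2]
print("a range",np.sort(a)[[2,-3]])
for s in np.arange(-.15,.131,.02):
    w=abs(a-s)<.01
    if w.sum()>8: print(round(s,2),w.sum(),"x",np.round([(b[w].min()+b[w].max())/2,np.ptp(b[w])],4),"z",np.round(np.percentile(z[w],90),4))
E
python3 j.py .16 0; python3 -c "
from h import *
o=ctrl.get_obs();print(o['ee_pos'],o['eef_rot'])"
```

```text
time_s: 17.38
ee_pos: [0.5926, -0.0177, 0.1161]
eef_rot: [-3.14, 0.0, 1.483]
force: [0.4, -0.2, -1.4]
grip_width: 0.0281
grip_force: 35.0
time_s: 17.62
ee_pos: [0.5918, -0.0188, 0.1165]
eef_rot: [-3.14, 0.0, 1.484]
force: [-0.2, 0.4, -1.4]
grip_width: 0.0282
grip_force: 35.0
a range [-0.13918124  0.10891976]
-0.13 84 x [0.0008 0.0231] z 0.1725
-0.11 102 x [-0.0002  0.0266] z 0.1757
-0.09 88 x [0.0006 0.0289] z 0.1766
-0.07 10 x [-0.0037  0.0193] z 0.1741
-0.05 29 x [-0.0053  0.0171] z 0.1758
0.03 46 x [-0.0031  0.0207] z 0.1751
0.07 109 x [-0.0003  0.0302] z 0.1744
0.09 128 x [-0.0002  0.0334] z 0.1765
0.11 57 x [-0.0008  0.0329] z 0.1752
[ 0.59188633 -0.01894529  0.11675073] [-3.14060967e+00  9.67738511e-05  1.48392037e+00]
```

View pics/tj0.png

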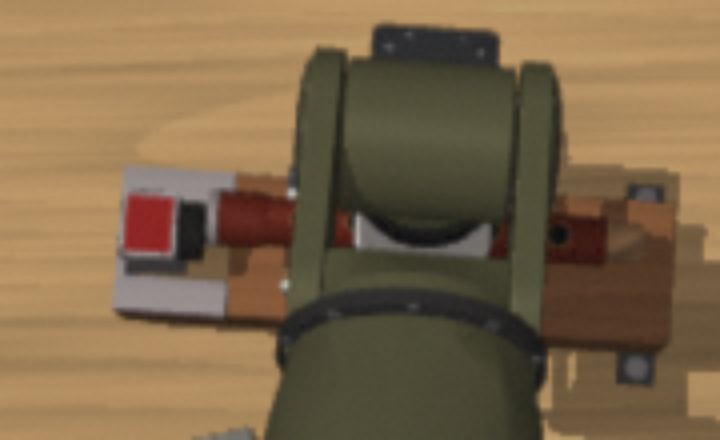

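The joint lies over the vees, with its ring end at crop (218, 220) just short of the black pad at (190, 230). It measures centred, parallel and level, with its middle at y ≈ −15 mm. Lowering slowly now.

```bash
python3 -m inch '-1 0 0 .3 0 0 0;-1 0 0 .4 0 0 0;-1 0 0 .4 0 0 0;-1 0 0 .3 0 0 0;-1 0 0 .2 0 0 0;-1 0 0 .1 0 0 0;-1 0 0 .05 0 0 0;-1 0 0 .05 0 0 0;-1 0 0 0 0 0 0'
```

```text
time_s: 18.8
ee_pos: [0.5925, -0.0184, 0.0633]
eef_rot: [3.141, 0.0, 1.484]
force: [0.0, 0.3, -0.9]
grip_width: 0.028
grip_force: 35.0
```

```bash
python3 -m inch '-1 0 0 .04 0 0 0;-1 0 0 .04 0 0 0;-1 0 0 .04 0 0 0;-1 0 0 .03 0 0 0;-1 0 0 0 0 0 0'; python3 -m inch '-1 0 0 .02 0 0 0;-1 0 0 .02 0 0 0;-1 0 0 0 0 0 0'
```

```text
time_s: 19.42
ee_pos: [0.5924, -0.0185, 0.0586]
eef_rot: [-3.141, 0.0, 1.484]
force: [0.1, 0.2, -1.5]
grip_width: 0.0279
grip_force: 35.0
time_s: 19.8
ee_pos: [0.5926, -0.0184, 0.0583]
eef_rot: [3.141, 0.0, 1.484]
force: [-3.0, 0.9, 5.2]
grip_width: 0.0279
grip_force: 35.0
```

```bash
python3 -m inch '-1 0 -.03 0 0 0 0;-1 0 0 0 0 0 0'; python3 -m inch '-1 0 -.02 .02 0 0 0;-1 0 0 0 0 0 0'; python3 j.py .1 1;python3 -c "
from h import *
o=ctrl.get_obs();print(o['force'],o['moment'],o['ee_pos'])"
```

```text
time_s: 20.05
ee_pos: [0.5915, -0.0183, 0.0575]
eef_rot: [-3.142, -0.0, 1.484]
force: [-0.3, -0.5, 0.4]
grip_width: 0.0282
grip_force: 35.0
time_s: 20.3
ee_pos: [0.5915, -0.0184, 0.0573]
eef_rot: [3.14, 0.0, 1.484]
force: [2.5, -0.8, 4.1]
grip_width: 0.0278
grip_force: 35.0
a range [-0.13833846  0.13021112]
-0.13 77 x [-0.0007  0.0223] z 0.1131
-0.11 94 x [0.0003 0.0295] z 0.1143
-0.09 81 x [-0.0012  0.0269] z 0.1152
-0.05 12 x [-0.0037  0.0097] z 0.1159
0.03 21 x [0.0014 0.0177] z 0.1173
0.07 143 x [0.0002 0.0593] z 0.1164
0.09 113 x [-0.0018  0.0318] z 0.1172
0.11 80 x [0.     0.0334] z 0.1168
0.13 71 x [-0.0004  0.0347] z 0.1199
[ 1.19856655 -0.00603428  3.93625921] [-0.13465722 -0.29875859 -0.13747893] [ 0.59144825 -0.01838894  0.05732981]
```

The joint is bedded, with its axis at 100 mm and about 4 N down. Now I'll slide it towards the pad.

```bash
python3 -m inch '-1 .05 0 0 0 0 0;-1 .05 0 0 0 0 0;-1 .05 0 0 0 0 0;-1 .04 0 0 0 0 0;-1 0 0 0 0 0 0'; python3 -m inch '-1 .03 0 0 0 0 0;-1 0 0 0 0 0 0';python3 -m inch '-1 .03 0 0 0 0 0;-1 0 0 0 0 0 0'; python3 -m inch '-1 .03 0 0 0 0 0;-1 0 0 0 0 0 0'
```

```text
time_s: 20.98
ee_pos: [0.592, -0.0131, 0.0573]
eef_rot: [3.14, 0.001, 1.484]
force: [2.0, -3.5, 3.8]
grip_width: 0.0281
grip_force: 35.0
time_s: 21.22
ee_pos: [0.5921, -0.0123, 0.0573]
eef_rot: [3.14, 0.001, 1.484]
force: [1.9, -4.5, 2.7]
grip_width: 0.0279
grip_force: 35.0
time_s: 21.48
ee_pos: [0.5921, -0.0114, 0.0572]
eef_rot: [3.14, 0.001, 1.484]
force: [4.0, -5.0, 2.7]
grip_width: 0.0281
grip_force: 35.0
time_s: 21.72
ee_pos: [0.5922, -0.0105, 0.0573]
eef_rot: [3.14, 0.001, 1.484]
force: [3.5, -4.7, 1.9]
grip_width: 0.0281
grip_force: 35.0
```

```bash
python3 -m inch '-1 .03 .015 0 0 0 0;-1 0 0 0 0 0 0'; python3 -m inch '-1 .03 0 0 0 0 0;-1 0 0 0 0 0 0';python3 -m inch '-1 .03 0 0 0 0 0;-1 0 0 0 0 0 0'; python3 -m inch '-1 .03 0 0 0 0 0;-1 0 0 0 0 0 0'
```

```text
time_s: 21.98
ee_pos: [0.5923, -0.0098, 0.0572]
eef_rot: [3.141, 0.001, 1.484]
force: [-0.2, -5.2, 4.9]
grip_width: 0.0285
grip_force: 35.0
time_s: 22.22
ee_pos: [0.5923, -0.0091, 0.0572]
eef_rot: [3.141, 0.001, 1.484]
force: [0.7, -7.6, 5.3]
grip_width: 0.0284
grip_force: 35.0
time_s: 22.48
ee_pos: [0.5924, -0.0085, 0.0572]
eef_rot: [3.141, 0.002, 1.484]
force: [-1.9, -8.7, 5.9]
grip_width: 0.0281
grip_force: 35.0
time_s: 22.72
ee_pos: [0.5925, -0.0079, 0.0572]
eef_rot: [3.141, 0.002, 1.484]
force: [-0.4, -10.0, 5.8]
grip_width: 0.0282
grip_force: 35.0
```

```bash
python3 -m inch '-1 .03 0 -.01 0 .01 0;-1 0 0 0 0 0 0'; python3 -m inch '-1 .03 0 0 0 0 0;-1 0 0 0 0 0 0';python3 -m inch '-1 .02 0 0 0 0 0;-1 0 0 0 0 0 0;-1 0 0 0 0 0 0';python3 -c "
from h import *
for i in range(3):
  camera('top');o=ctrl.get_obs();print(o['force'],o['moment'],o['ee_pos'],o['eef_rot'])"
```

```text
time_s: 22.98
ee_pos: [0.5925, -0.007, 0.0572]
eef_rot: [-3.142, 0.0, 1.483]
force: [0.1, -10.4, 2.3]
grip_width: 0.0278
grip_force: 35.0
time_s: 23.22
ee_pos: [0.5926, -0.0064, 0.0572]
eef_rot: [-3.142, 0.001, 1.483]
force: [0.7, -12.4, 2.0]
grip_width: 0.0282
grip_force: 35.0
time_s: 23.6
ee_pos: [0.5926, -0.006, 0.0573]
eef_rot: [-3.142, 0.001, 1.483]
force: [-0.2, -13.8, 3.5]
grip_width: 0.0284
grip_force: 35.0
[ -0.46106269 -14.56790427   2.71773326] [-2.69190365  0.10439333 -0.11044033] [ 0.59262468 -0.00604749  0.05726932] [-3.14158955e+00  1.13334056e-03  1.48335457e+00]
[ -0.30850927 -13.69359295   2.74764508] [-2.68902611  0.06772812 -0.10325449] [ 0.59260896 -0.00604176  0.05725583] [-3.14154047e+00  1.12804926e-03  1.48340466e+00]
[ -0.21314658 -14.71450794   2.9995313 ] [-2.71032322  0.09797666 -0.09894317] [ 0.5925791  -0.00606342  0.05722119] [-3.14149411e+00  1.13510354e-03  1.48332593e+00]
```

```bash
sed -i 's/a<.131/a<.16/' j.py; python3 j.py .1 2; python3 - <<'E'
from h import *
c=camera("side");cv2.imwrite("pics/s5.png",cv2.resize(c["img"][180:330,260:410],None,fx=4,fy=4,interpolation=cv2.INTER_CUBIC))
E
```

```text
a range [-0.12649151  0.15948822]
-0.13 27 x [-0.0004  0.0201] z 0.1127
-0.11 82 x [-0.0012  0.0263] z 0.1143
-0.09 101 x [-0.0013  0.027 ] z 0.1149
-0.07 58 x [-0.0007  0.0287] z 0.1163
-0.05 15 x [0.0001 0.0165] z 0.1181
0.05 18 x [-0.0026  0.0111] z 0.1173
0.07 22 x [-0.0014  0.0278] z 0.1158
0.09 107 x [-0.0011  0.0313] z 0.1171
0.11 111 x [0.0008 0.0346] z 0.117
0.13 146 x [-0.0004  0.0411] z 0.1205
```

View pics/s5.png

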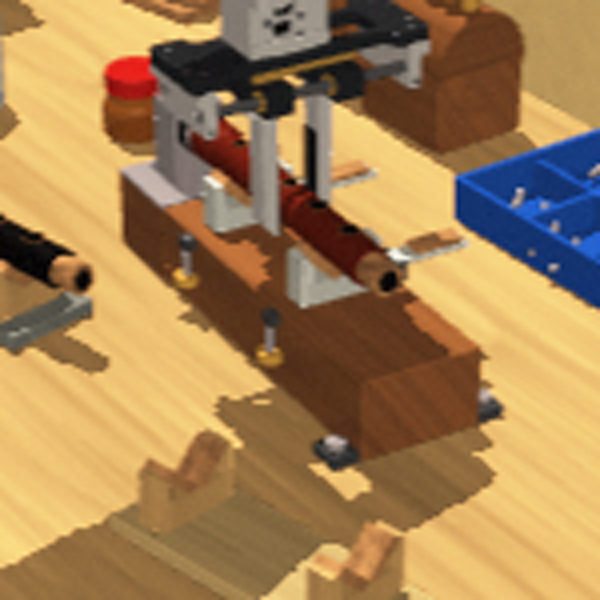

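View pics/tj2.png

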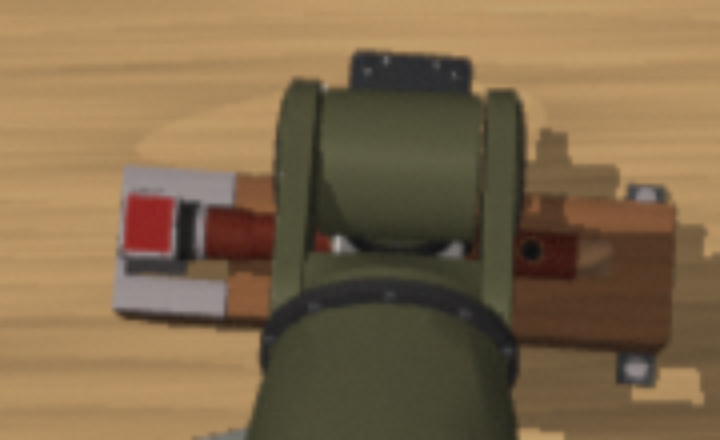

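The joint lies in both vees with its holes up and its ring against the squashed pad, at crop (195, 230) in the top view. Its tenon end is at y = −126.5 mm, so its middle is at about −2 mm: 4 mm of squash, or about 12 N. Handing in.

```bash
python3 -c "
from station import ticket;print(ticket.hand_in())"
```

```text
the job is handed in; nothing more can be done
None
```

The job is handed in with the arm still holding: the stop is right up, and the red-brown joint lies in both vees, holes up, its ring pressed on the pad at about 12 N (judged from about 4 mm of squash; the wrist reads about 14 N, the rest put down to vee friction). On the first try at the stop the fingers closed over its top and slid across it with light force, so I regripped lower before raising it.

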